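# Plate the mandarin and hold its dish out, ear first

### The job

The mandarin is to be served in the smaller of the two white eared dishes (the larger one is for the orange): set it gently in the middle of that dish and let go. Then take the dish by one of its upright ears, lift it clear of the counter and only then, in the air, turn it, kept level, through about a quarter turn, so that the ear you hold is on your side and the free ear points straight away from you across the counter for a colleague to take; the mandarin must stay in the middle of the dish all the while. Finish still holding the dish out like this, level and steady, over the open middle of the counter, no nearer to you than it stood and well above the things there (underside at least 12 cm up), and leave everything else where it stands.

Things in the scene. Friction and masses are not known exactly. Their poses are not given: they have to be found in the camera images.
- mandarin_centre (a point): centre of the mandarin, a loose, slightly flattened ball 50 mm across and 47 mm high, about 0.05 kg (varies); it stands on the counter near the front edge at the start. It can roll.
- mandarin: the same mandarin; origin at the middle of its underside (turns with it as it rolls; use mandarin_centre)
- small_dish: smaller of two white enamel dishes: round, 132 mm over the rim, rim top 41 mm up, foot 68 mm across; origin at the centre of its underside, z up. Two upright strap ears stand opposite each other on the rim, at the dish's +y and -y. 0.16 to 0.24 kg. At the start the ears are to the left and right (dish y along world y within 0.35 rad); it has one of two places, left or right
- small_dish_centre (a point): centre of the small dish's hollow, on its floor, 11 mm above the underside; axes as small_dish. The hollow is flat to 12 mm radius, rises gently to 18 mm above the underside at 44 mm radius, then steeply: 50 mm radius at 25 mm, 60 mm at the rim
- small_dish_ear_a (a point): middle of the grip of the small dish's ear at its own +y: a flat bar 38 mm wide along the rim, 9 mm thick along the dish's y, 22 mm high (50 to 72 mm above the underside), with an opening below it. This point is 69 mm from the dish's axis, 61 mm above the underside; pinch it across the 9 mm, from above
- small_dish_ear_b (a point): the same on the other ear, at the dish's -y
- large_dish: the larger dish of the same pattern, 164 mm over the rim, ears 85 mm from the axis; origin at the centre of its underside. Leave it.
- orange: orange, 75 mm across, 66 mm high, origin at its underside; a bystander on the right
- jam_jar: jam jar with a golden cap, 60 mm across, 70 mm high, between the two dishes; origin at its underside; bystander
- sugar_pot: glass sugar pourer, 68 mm across, 156 mm high, at the back; origin at its underside; bystander
- cup: small patterned cup without a handle, 58 mm across, 62 mm high, at the back; origin at its underside; bystander
- tongs: steel pastry tongs, 183 mm long, 12 mm high, lying at the front right; origin at the underside; bystander
- bell: counter bell, 83 mm across, 62 mm high, at the front left; origin at its underside; bystander
- across (a point): a fixed reference point on the bare counter top straight ahead of the robot (x 0.42, y 0; nothing to be seen there); its x axis points straight across the counter, away from the robot, y to the left, z up
Not all that is in view belongs to the job. Leave any purple look-alike of the mandarin alone.

How it is judged:
By the outcome, as a careful person would: the job done as asked, in the order asked, and still so for the second after the job is handed in, while the arm keeps its last pose, push and grip.
It also fails if it takes over 58 s, if anything falls off the work surface, if the arm or the gripper's body presses on something with over 40 N, if the wrist force passes 120 N, or if a joint passes its speed limit or range.

### The arm

A 7-joint arm with a two-finger parallel gripper is mounted at the origin on a cart in front of the work surface, level with it; the furniture and walls round the work are solid. World frame = base frame: x ahead of the robot, y to its left, z up, the work surface at z = 0. Lengths are in m, angles in degrees, forces in N, time in s.
With the tool pointing down it reaches from about 0.4 to 0.925 m from the base axis. Payload 5.6 kg.
Tool frame: the origin (TCP) lies at the very end of the fingers, on their centre line; the grasp point (between the pads) lies 19 mm behind it; z points along the fingers, y is the line along which they close (so a half turn about z gives the same grasp; the last joint's range is limited). The gripper opens to 85 mm and grips with 20 to 120 N. Pads are 22 mm wide; open, the fingers measure 114 mm over their backs; the gripper's body (76 mm by 85 mm) begins 54 mm behind the grasp point. The pads swing forward as they close: fully open they stand 13 mm farther back than shut.
Start: joints at [71.219, 26.786, -0.665, 91.828, 0.344, 61.387, -3.226], TCP at [0.183, -0.624, 0.231] pointing down, gripper open.
Joint ranges: [-144.91, 144.91], [-17.63, 115.5], [-89.93, 88.59], [15.96, 139.68], [-74.01, 254.01], [8.47, 105.57], [-167.45, 167.45]. Speed limits (degrees/s): [147.25, 147.25, 180, 180, 180, 180, 180].

### API

Orientations are given as [roll, pitch, yaw] about the fixed x, y, z axes, in that order (R = Rz(yaw) Ry(pitch) Rx(roll)).
In Python, from bench import get_obs, optics, workorder, nets gives the robot as it stands. The module is installed in compiled form; this text tells all that it offers.
- The arm moves only by the shell command python3 -m creep 'ROWS' [OPENING]. ROWS is JSON, a list of rows, each a list of 4 numbers: the shift along the tool's x, y, z in mm, then the turn about the tool's z in degrees. In form: [[dx, dy, dz, yaw], ...]. A call has 1 to 8 rows; each row shifts and turns the commanded pose from where the row before left it, along the tool's axes as they then stand; what a row does not reach is not made up. A row lasts 1/8 s, in which the tool goes at most 62.5 mm and 10.7 degrees, less where a joint would pass 70% of its speed; a pose out of reach is approached as far as the arm can. A call with a gripper value outside its range is refused whole. OPENING is the opening, from -1 (shut) to 1 (fully open), set as the call begins (- or left out, the last holds). The fingers move at their own pace and stop on an object; the grip force is fixed at half the most. Time passes only in rows, so rows that do not move let the fingers close. It gives the time, the measured TCP pose, the force, the opening and the grip force at its end, in the units of the state.
- get_obs(): the state, without advancing time (a new reading comes with each control period).
- optics.get_image(name): name is "scene" or "top"; returns the picture (400x640x3 uint8, blue, green, red); there is no depth.
- optics.camera_model(name): a dict with "mtx" (3x3 intrinsics, pixels), "k1" (the pictures are not rectified: a ray, as slopes to the right and down, at radius r is drawn at 1 + k1 r^2 times it, then the intrinsics apply), "position" and "orientation" of the camera in the world. Camera axes: x right, y down, z forward; pixel columns grow to the right and rows downward; lengths in m; the calibration is good to about 2 mm. A picture is of the moment at which its call begins. camera_model takes no time and is no camera call.
- workorder.finish_job(): hands the job in; it is judged then, once.
Trained networks look in the newest picture that a camera, given by its name, has taken for a name from the list of things; names that differ only in an ending like _2 or _b are one class to them, and where a whole thing is asked for, a point or a joint stands for the part that bears it (a point fixed in the world has none). Each returns a list of dicts, best first, with "score" (0 to 1); they miss things now and then, are a little off and sometimes report something else, mostly with a low value. They report only what shows in the picture. A call takes as long as a camera call. They do not tell look-alikes from the thing itself.
- nets.search_frame(camera, target): "xyz" ([x, y, z] in m, in the coordinates of the camera as it stood for that picture, good to about 4 mm: the middle of the surface that is visible of it).
- nets.landmark_of(camera, target): "xyz" ([x, y, z] in m, in the coordinates of the camera as it stood for that picture, good to about 4 mm: a listed point, or the origin of a listed thing).
The state is a dict: "t": time; "qpos": joint angles; "joint_vel": joint speeds; "joint_torque": joint torques, N m; "tcp_pos": TCP position; "orientation": TCP orientation; "ft_force": force on the tool from outside, world axes, zero at the start; "torque": the same for the moment, N m; "finger_gap": finger opening in m; "finger_force": force on a finger pad.
Only numpy, scipy, OpenCV 4.12 (cv2) and the standard library are available. Lean on these libraries where they do the work, as an engineer would, in place of code of your own. Each camera call takes 0.05 s, during which the arm holds its last target. There are 200 camera calls.

## Working session

There is one attempt and no reset: what is moved stays moved. The work goes in short steps, Python scripts to look and compute and a shell command to move; the robot and the scene stay as the last step left them, time stands still between calls to the robot, and variables do not carry over. Pictures are saved under pics/ and viewed, at most 10 in all, crops included, and the job is handed in when it is done.

```bash
mkdir -p pics
cat > h.py <<'E'
import numpy as np, cv2
from bench import get_obs, optics, workorder, nets
from scipy.spatial.transform import Rotation as R
def rot(o):
    o=np.array(o,float)
    return o if o.shape==(3,3) else (R.from_quat(o).as_matrix() if o.size==4 else R.from_euler('xyz',o,degrees=True).as_matrix())
def w(cam,p):
    m=optics.camera_model(cam); return rot(m['orientation'])@np.array(p)+np.array(m['position'])
def px(cam,P):
    m=optics.camera_model(cam); c=rot(m['orientation']).T@(np.array(P)-m['position'])
    s=c[:2]/c[2]; s=s*(1+m['k1']*(s@s)); return np.round((np.array(m['mtx'])@[*s,1])[:2])
def find(cam,n,k=3,f=nets.landmark_of):
    for d in f(cam,n)[:k]:
        P=w(cam,d['xyz']); print(cam,n,round(d['score'],2),np.round(P,4),px(cam,P))
E
python3 - <<'E'
from h import *
print(get_obs())
for c in('scene','top'):
    print(optics.camera_model(c)); cv2.imwrite(f'pics/{c}0.png',optics.get_image(c))
    for n in('mandarin_centre','small_dish','small_dish_ear_a','large_dish','jam_jar'): find(c,n)
E
```

```text
{'t': 0.0, 'qpos': array([71.21869993, 26.83805598, -0.66509518, 91.87868092,  0.34325502,
       61.38616302, -3.22333967]), 'joint_vel': array([ 0.02937322,  0.00475206,  0.04936626,  0.0067371 ,  0.06869627,
       -0.0875892 ,  0.08966127]), 'joint_torque': array([-1.11179725e-04, -5.32378614e+01,  2.18194700e-02, -2.51300365e+01,
        1.15228083e-02,  7.85899465e-03, -3.61975128e-05]), 'tcp_pos': array([ 0.18241462, -0.62331945,  0.23033122]), 'orientation': array([-1.79899289e+02,  6.44958769e-03,  1.63163442e+01]), 'ft_force': array([-0.59545332,  0.51700359,  0.56679519]), 'torque': array([-0.01267378,  0.04763269, -0.00520031]), 'finger_force': 0.0, 'finger_gap': 0.08533491470896366}
{'mtx': array([[362.63612279,   0.        , 315.35385926],
       [  0.        , 362.63612279, 203.88207364],
       [  0.        ,   0.        ,   1.        ]]), 'k1': -0.005794519999398698, 'position': array([-0.03864143,  0.66873904,  0.66139182]), 'orientation': array([-123.98614487,   -0.87601942, -140.22604057])}
scene mandarin_centre 0.81 [ 0.4413 -0.0796  0.0236] [349. 216.]
scene man
[... 710 characters left out ...]
0783788, -0.0154517 ,  1.46953375]), 'orientation': array([-174.17863075,   -0.90726642,  -90.5430001 ])}
top mandarin_centre 0.59 [ 0.7389  0.0784 -0.002 ] [273. 147.]
top mandarin_centre 0.5 [ 0.4005 -0.4211  0.0244] [426. 247.]
top mandarin_centre 0.48 [ 0.4406 -0.0869  0.0209] [323. 235.]
top small_dish 0.7 [ 0.5622  0.2481 -0.0019] [222. 200.]
top small_dish_ear_a 0.58 [0.5553 0.1798 0.0574] [240. 200.]
top small_dish_ear_a 0.56 [0.57   0.3176 0.0644] [196. 195.]
top large_dish 0.69 [ 0.5909 -0.0913  0.0015] [324. 190.]
top large_dish 0.61 [ 0.564   0.2469 -0.0015] [222. 199.]
top large_dish 0.31 [ 0.7149 -0.1185  0.0027] [331. 154.]
top jam_jar 0.7 [ 0.6037  0.0703 -0.    ] [275. 187.]
```

View pics/scene0.png

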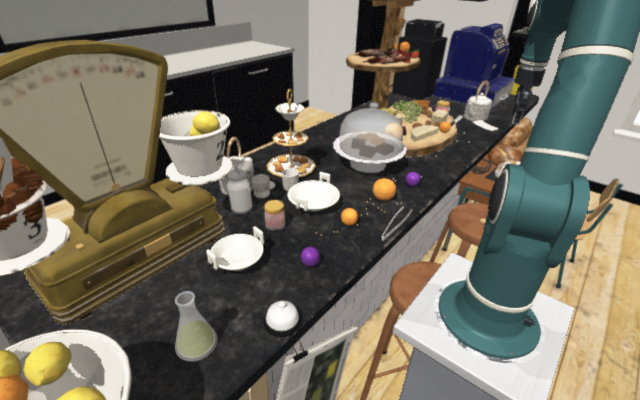

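View pics/top0.png

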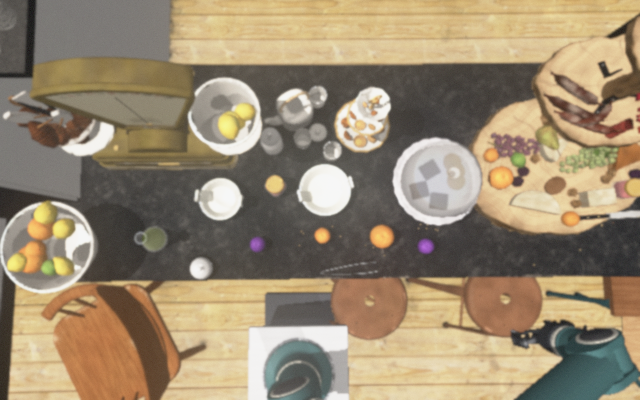

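Candidates for the mandarin, as scene pixels:
- Orange-coloured ball at (349,216): the mandarin.
- Purple look-alikes at (311,257) and (413,179).
- Orange at (384,189), too large.
- Fruit on the boards, far off.

For the dish, the smaller is at (237,252) and the larger at (314,196). I choose the ball at (349,216) and the left dish, and check both in one crop.

Run:
```python
from h import *
a=cv2.imread('pics/scene0.png')[165:285,190:400]
b=cv2.imread('pics/top0.png')[150:260,180:390]
cv2.imwrite('pics/crop.png',np.vstack([cv2.resize(a,(570,326)),cv2.resize(b[:95],(570,258))]))
for c in('scene','top'): find(c,'mandarin',3,nets.search_frame)
```

```text
scene mandarin 0.86 [0.4045 0.1383 0.0358] [311. 256.]
scene mandarin 0.72 [ 0.4356 -0.0675  0.0402] [348. 214.]
scene mandarin 0.56 [ 0.3955 -0.4016  0.0351] [413. 178.]
top mandarin 0.74 [ 0.406  -0.4118  0.0429] [425. 245.]
top mandarin 0.51 [0.4172 0.1239 0.0376] [258. 243.]
top mandarin 0.45 [ 0.4403 -0.0849  0.0456] [323. 235.]
```

View pics/crop.png

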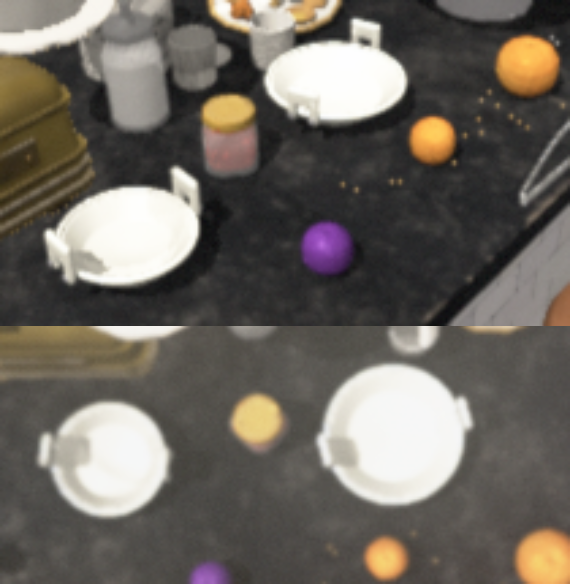

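The crop shows the orange mandarin at crop (432,140), clearly separate from the purple ball. The small dish is on the left with its ears left and right. Next I refine the mandarin and dish by calibrated rays.

```bash
cat >> h.py <<'E'
def ray(cam,uv,z):
    m=optics.camera_model(cam); K=np.array(m['mtx'])
    s=np.array([(uv[0]-K[0,2])/K[0,0],(uv[1]-K[1,2])/K[1,1]]); u=s.copy()
    for _ in range(5): u=s/(1+m['k1']*(u@u))
    d=rot(m['orientation'])@[*u,1]; p=np.array(m['position']); return p+d*(z-p[2])/d[2]
def blob(cam,im,guess,z,r=25):
    h=cv2.cvtColor(im,cv2.COLOR_BGR2HSV); mk=cv2.inRange(h,(5,150,100),(25,255,255))
    n,l,st,c=cv2.connectedComponentsWithStats(mk)
    for i in range(1,n):
        if st[i,4]>30 and np.hypot(*(c[i]-guess))<r: print(cam,'blob',c[i],st[i,4],np.round(ray(cam,c[i],z),4))
E
python3 - <<'E'
from h import *
for c,g in(('scene',(349,216)),('top',(322,235))): blob(c,cv2.imread(f'pics/{c}0.png'),g,.0235,12)
a=[(.5679,.3172),(.5553,.178)]
d=np.subtract(*a); print('dish yaw',np.degrees(np.arctan2(-d[0],d[1])))
E
```

```text
scene blob [348.87029289 215.9958159 ] 239 [ 0.4416 -0.081   0.0235]
dish yaw -5.172160825096524
```

```bash
python3 -m creep '[[0,0,0,-10],[0,-20,0,-10],[0,0,0,-10],[0,0,0,-10],[0,0,0,-10],[0,0,0,-10],[0,0,0,-10],[0,0,0,-3.7]]' 0.6
```

```text
t: 1.7
tcp_pos: [0.1736, -0.606, 0.2314]
orientation: [180.0, 0.0, 90.2]
ft_force: [-1.0, -0.9, -0.0]
finger_gap: 0.0684
finger_force: 0.0
```

```bash
python3 -m creep '[[40,20,0,0],[55,28,0,0],[60,30,0,0],[60,30,0,0],[60,30,0,0],[60,30,0,0],[60,30,0,0],[40,20,0,0]]'
```

```text
t: 2.7
tcp_pos: [0.3824, -0.1889, 0.2318]
orientation: [179.9, 0.1, 90.1]
ft_force: [0.5, -0.8, -0.0]
finger_gap: 0.0681
finger_force: 0.0
```

```bash
python3 -m creep '[[45,25,0,0],[40,20,20,0],[17,9,40,0],[0,0,40,0],[0,0,30,0],[0,0,0,0],[0,0,0,0]]'
python3 - <<'E'
from h import *
for c in('scene','top'):
    im=optics.get_image(c); cv2.imwrite(f'pics/{c}1.png',im); blob(c,im,(349,216) if c=='scene' else (322,235),.0235,15)
s,t=cv2.imread('pics/scene1.png'),cv2.imread('pics/top1.png')
cv2.imwrite('pics/c1.png',np.hstack([cv2.resize(s[120:270,270:430],(400,375)),cv2.resize(t[160:310,240:400],(400,375))]))
print(get_obs()['tcp_pos'])
E
```

```text
t: 3.58
tcp_pos: [0.4362, -0.0894, 0.1023]
orientation: [179.9, 0.0, 90.0]
ft_force: [0.0, -0.7, 0.1]
finger_gap: 0.0686
finger_force: 0.0
scene blob [348.88185654 216.00843882] 237 [ 0.4416 -0.0809  0.0235]
[ 0.43644736 -0.08966223  0.10265174]
```

View pics/c1.png

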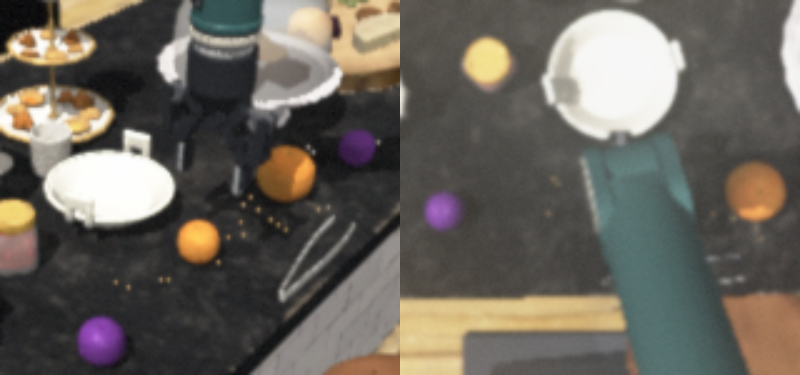

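The fingers hang in line above the mandarin (scene crop 198,241), with a small correction to make before going down.

```bash
python3 -m creep '[[8,5,0,0],[0,0,30,0],[0,0,30,0],[0,0,20,0],[0,0,14,0],[0,0,0,0],[0,0,0,0]]' && python3 -m creep '[[0,0,0,0],[0,0,0,0],[0,0,0,0],[0,0,0,0],[0,0,0,0],[0,0,0,0]]' -0.1
```

```text
t: 4.55
tcp_pos: [0.441, -0.0813, 0.0079]
orientation: [179.9, 0.0, 90.0]
ft_force: [0.2, -0.2, -1.5]
finger_gap: 0.0682
finger_force: 0.0
t: 5.3
tcp_pos: [0.4411, -0.0816, 0.0085]
orientation: [179.9, 0.1, 90.0]
ft_force: [-1.2, -0.2, 10.2]
finger_gap: 0.0465
finger_force: 59.9
```

```bash
python3 -m creep '[[0,0,-5,0],[0,0,-15,0],[0,0,-30,0],[0,0,-30,0],[0,0,-30,0],[0,0,0,0]]'
python3 - <<'E'
from h import *
im=optics.get_image('scene'); print(get_obs()['tcp_pos'])
p=get_obs()['tcp_pos']; q=px('scene',p); print(q)
for z in (p[2]+.015,): blob('scene',im,q,z,25)
x,y=map(int,q); cv2.imwrite('pics/c2.png',cv2.resize(im[y-60:y+60,x-60:x+60],(480,480)))
E
```

```text
t: 6.05
tcp_pos: [0.4419, -0.0818, 0.1198]
orientation: [179.7, 0.1, 90.0]
ft_force: [-0.1, -0.0, -1.1]
finger_gap: 0.0464
finger_force: 61.5
[ 0.44087223 -0.08181698  0.11852966]
[351. 189.]
scene blob [350.27619048 183.96666667] 210 [ 0.4461 -0.0814  0.1335]
```

View pics/c2.png

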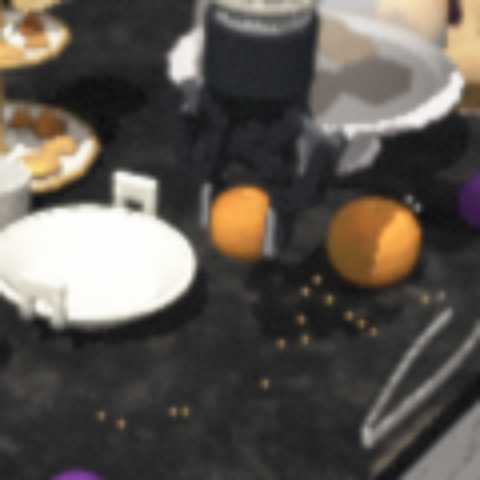

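The mandarin hangs between the fingers, crop (240,222). Now I carry it over the dish.

```bash
python3 -m creep '[[20,6,-15,0],[40,15,-10,0],[55,20,0,0],[55,20,0,0],[55,20,0,0],[50,18,0,0],[37,14,0,0],[18,7,0,0]]' && python3 -m creep '[[0,0,0,0],[0,0,0,0],[0,0,0,0]]'
python3 - <<'E'
from h import *
p=get_obs()['tcp_pos']; print(p)
im=optics.get_image('scene'); optics.get_image('top')
for c in('scene','top'):
    for n in('small_dish','small_dish_ear_a'): find(c,n,2)
cv2.imwrite('pics/c3.png',cv2.resize(im[120:300,150:350],(600,540)))
E
```

```text
t: 7.1
tcp_pos: [0.5592, 0.2528, 0.142]
orientation: [-179.9, -0.1, 90.2]
ft_force: [-0.8, 0.3, -0.6]
finger_gap: 0.0466
finger_force: 61.5
t: 7.48
tcp_pos: [0.5604, 0.2467, 0.1423]
orientation: [-180.0, 0.1, 89.9]
ft_force: [0.6, -0.5, -1.1]
finger_gap: 0.0462
finger_force: 61.5
[0.56035453 0.24667149 0.14226519]
scene small_dish 0.87 [ 0.5597  0.2505 -0.0059] [239. 263.]
scene small_dish_ear_a 0.64 [0.5557 0.1799 0.0584] [258. 232.]
scene small_dish_ear_a 0.63 [0.5725 0.3199 0.0586] [210. 257.]
top small_dish 0.88 [ 0.5629  0.2458 -0.0022] [222. 200.]
top small_dish_ear_a 0.94 [0.5557 0.182  0.0606] [239. 200.]
```

View pics/c3.png

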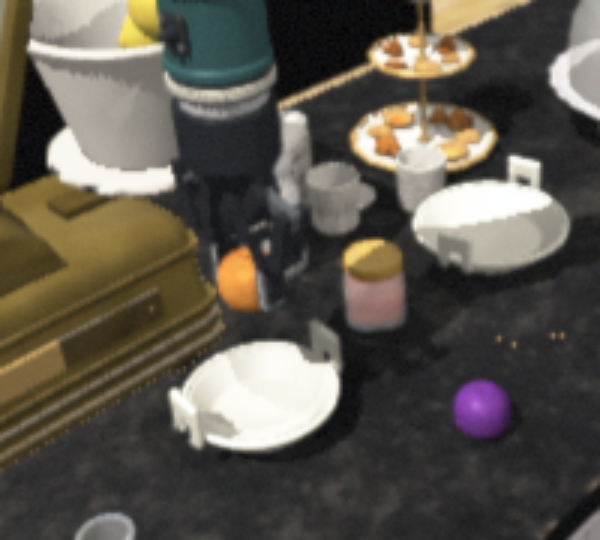

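The mandarin is in the gripper above the empty small dish, with the dish centre near crop (262,395) and the ears unobstructed. Lowering gently.

```bash
python3 -m creep '[[2,2,20,0],[0,0,35,0],[0,0,30,0],[0,0,20,0],[0,0,8,0],[0,0,4,0],[0,0,0,0],[0,0,0,0]]'
```

```text
t: 8.78
tcp_pos: [0.5629, 0.2509, 0.0262]
orientation: [179.9, -0.0, 90.0]
ft_force: [-0.1, -0.3, -0.1]
finger_gap: 0.0464
finger_force: 61.5
```

```bash
python3 -m creep '[[-1,0,3,0],[0,0,1,0],[0,0,0,0],[0,0,0,0]]'
```

```text
t: 9.28
tcp_pos: [0.5623, 0.2497, 0.0213]
orientation: [180.0, -0.0, 90.0]
ft_force: [-0.3, 0.2, -0.3]
finger_gap: 0.0463
finger_force: 61.5
```

```bash
python3 -m creep '[[0,0,1,0],[0,0,0,0],[0,0,0,0]]'
```

```text
t: 9.65
tcp_pos: [0.5624, 0.2498, 0.0207]
orientation: [180.0, 0.0, 90.0]
ft_force: [-1.1, -0.8, 5.6]
finger_gap: 0.0466
finger_force: 62.0
```

```bash
python3 -m creep '[[0,0,0,0],[0,0,0,0],[0,0,0,0]]' 0.15 && python3 -m creep '[[0,0,0,0],[0,0,0,0],[0,0,0,0]]' 0.42 && python3 -m creep '[[0,0,-4,0],[0,0,-10,0],[0,0,-20,0],[0,0,-35,0],[0,0,-40,0],[0,0,-20,0],[-40,0,0,0],[0,0,0,0]]'
python3 - <<'E'
from h import *
im=optics.get_image('scene'); blob('scene',im,(239,250),.0345,30); find('scene','small_dish',1); find('scene','small_dish_ear_a',2)
cv2.imwrite('pics/c4.png',cv2.resize(im[120:300,150:350],(600,540)))
E
```

```text
t: 10.02
tcp_pos: [0.5623, 0.2497, 0.0201]
orientation: [-180.0, -0.0, 90.0]
ft_force: [-0.1, 0.4, 0.6]
finger_gap: 0.0489
finger_force: 0.2
t: 10.4
tcp_pos: [0.5622, 0.2497, 0.0202]
orientation: [-180.0, 0.0, 90.0]
ft_force: [-0.2, 0.9, -0.1]
finger_gap: 0.0606
finger_force: 0.0
t: 11.4
tcp_pos: [0.5629, 0.2056, 0.1493]
orientation: [180.0, 0.2, 89.7]
ft_force: [-0.2, 0.4, -0.3]
finger_gap: 0.0607
finger_force: 0.0
scene blob [236.41635688 251.37918216] 269 [0.5623 0.2499 0.0345]
scene small_dish 0.93 [ 0.5586  0.2502 -0.0038] [239. 263.]
scene small_dish_ear_a 0.57 [0.5699 0.3181 0.0572] [212. 257.]
```

View pics/c4.png

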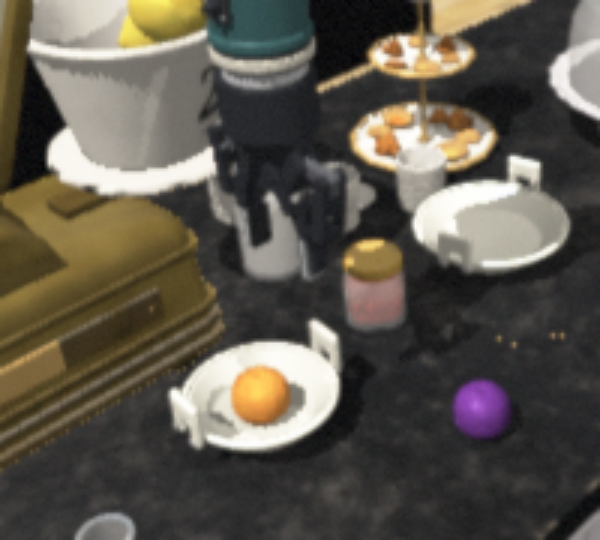

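The mandarin rests in the middle of the dish, crop (261,394), at (0.562,0.250), and is released. Next I turn the tool for the right-hand ear (b), crop (325,343).

```bash
python3 -m creep '[[0,0,0,-10.5],[0,0,0,-10.5],[0,0,0,-10.5],[0,0,0,-10.5],[0,0,0,-10.5],[0,0,0,-10.5],[0,0,0,-10.5],[0,0,0,-10.5]]' -0.18 && python3 -m creep '[[8,-25,0,0],[0,0,0,0],[0,0,0,0]]'
python3 - <<'E'
from h import *
o=get_obs(); e=np.array([.5553,.1803,.046]); p=o['tcp_pos']
r=R.from_euler('xyz',o['orientation'],degrees=True); print(p,o['orientation'],r.inv().apply(e-p)*1000)
E
```

```text
t: 12.55
tcp_pos: [0.5618, 0.2111, 0.1492]
orientation: [180.0, -0.0, 174.5]
ft_force: [0.2, -0.3, -0.9]
finger_gap: 0.0351
finger_force: 0.0
t: 12.92
tcp_pos: [0.5519, 0.1869, 0.1495]
orientation: [179.9, 0.0, 174.1]
ft_force: [-0.7, 0.2, -0.1]
finger_gap: 0.0347
finger_force: 0.0
[0.55186484 0.18690723 0.14945155] [1.79936035e+02 1.25760219e-02 1.74058649e+02] [ -4.07791334  -6.3316524  103.44544098]
```

```bash
python3 -m creep '[[-4,-6,20,0],[0,0,30,0],[0,0,25,0],[0,0,15,0],[0,0,8,0],[0,0,4,0],[0,0,0,0],[0,0,0,0]]'
python3 - <<'E'
from h import *
im=optics.get_image('scene'); blob('scene',im,(239,250),.0345,30)
cv2.imwrite('pics/c5.png',cv2.resize(im[190:290,190:310],(720,600)))
E
```

```text
t: 13.92
tcp_pos: [0.5555, 0.1794, 0.0479]
orientation: [180.0, 0.1, 174.0]
ft_force: [-0.0, -0.1, -0.0]
finger_gap: 0.0353
finger_force: 0.0
scene blob [236.36329588 251.42322097] 267 [0.5623 0.2501 0.0345]
```

View pics/c5.png

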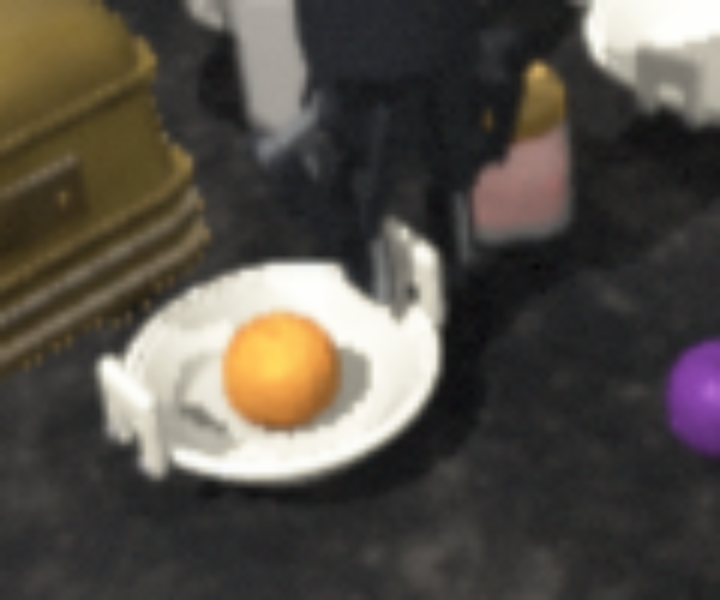

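The ear sits between the two fingers (inner near crop (378,270), outer near (462,225)). Closing in small steps.

```bash
python3 -m creep '[[0,0,2,0],[0,0,0,0]]' -0.4 && python3 -m creep '[[0,0,0,0],[0,0,0,0]]' -0.6 && python3 -m creep '[[0,0,0,0],[0,0,0,0]]' -0.7
```

```text
t: 14.22
tcp_pos: [0.5551, 0.1791, 0.0453]
orientation: [-180.0, 0.0, 174.0]
ft_force: [-0.3, 0.5, -0.2]
finger_gap: 0.0259
finger_force: 0.0
t: 14.48
tcp_pos: [0.5551, 0.1793, 0.0453]
orientation: [180.0, 0.0, 174.0]
ft_force: [0.4, 0.1, 0.3]
finger_gap: 0.017
finger_force: 0.0
t: 14.72
tcp_pos: [0.5551, 0.1793, 0.0453]
orientation: [-180.0, 0.0, 174.0]
ft_force: [0.3, -0.1, 0.2]
finger_gap: 0.0125
finger_force: 0.0
```

Centred to under 2 mm with no contact. Gripping.

```bash
python3 -m creep '[[0,0,0,0],[0,0,0,0]]' -0.78 && python3 -m creep '[[0,0,0,0],[0,0,0,0],[0,0,0,0],[0,0,0,0]]' -1
```

```text
t: 14.98
tcp_pos: [0.5551, 0.1795, 0.0453]
orientation: [180.0, 0.0, 174.0]
ft_force: [0.7, 0.3, 0.1]
finger_gap: 0.0093
finger_force: 0.4
t: 15.48
tcp_pos: [0.5552, 0.1795, 0.0454]
orientation: [180.0, 0.0, 174.0]
ft_force: [-0.1, 1.6, 1.4]
finger_gap: 0.008
finger_force: 59.4
```

```bash
python3 - <<'E'
from h import *
im=optics.get_image('scene'); blob('scene',im,(239,250),.0345,30)
E
python3 -m creep '[[0,0,-1,0],[0,0,-2,0],[0,0,-4,0],[0,0,-6,0],[0,0,-6,0],[0,0,-4,0],[0,0,-2,0],[0,0,0,0]]'
python3 - <<'E'
from h import *
im=optics.get_image('scene'); find('scene','small_dish',1); find('scene','small_dish_ear_a',2); blob('scene',im,(238,245),.0595,30);print(get_obs()['torque'])
E
```

```text
scene blob [236.74716981 251.45283019] 265 [0.5614 0.2495 0.0345]
t: 16.52
tcp_pos: [0.5551, 0.1793, 0.0704]
orientation: [-180.0, 0.0, 174.0]
ft_force: [0.0, -0.7, -2.0]
finger_gap: 0.008
finger_force: 59.0
scene small_dish 0.84 [0.5549 0.2491 0.0209] [239. 256.]
scene small_dish_ear_a 0.66 [0.5662 0.316  0.0829] [212. 249.]
scene small_dish_ear_a 0.65 [0.5573 0.1751 0.0845] [258. 223.]
scene blob [235.92753623 244.15942029] 276 [0.5606 0.2495 0.0595]
[-0.1758258   0.01458058 -0.00906453]
```

Dish is up 25 mm, level, with the mandarin still centred. Continuing straight up, smoothly.

```bash
python3 -m creep '[[0,0,-4,0],[0,0,-10,0],[0,0,-16,0],[0,0,-22,0],[0,0,-26,0],[0,0,-26,0],[0,0,-22,0],[0,0,-15,0]]' && python3 -m creep '[[0,0,-9,0],[0,0,-4,0],[0,0,0,0],[0,-1,0,0],[0,-2,0,0],[0,-3,0,0],[-1,-4,0,0],[-1,-5,0,0]]' && python3 -m creep '[[-1,-6,0,0],[-1,-7,0,0],[-2,-8,0,0],[-2,-9,0,0],[-2,-10,0,0],[-2,-10,0,0],[-2,-10,0,0],[-2,-10,0,0]]'
python3 - <<'E'
from h import *
im=optics.get_image('scene'); o=get_obs(); p=o['tcp_pos']; r=R.from_euler('xyz',o['orientation'],degrees=True)
c=p+r.apply([0,.069,0]); c[2]=p[2]-.0454+.0345; print(p,o['torque'],c,px('scene',c)); blob('scene',im,px('scene',c),c[2],25)
E
```

```text
t: 17.68
tcp_pos: [0.5554, 0.1795, 0.2132]
orientation: [180.0, 0.1, 174.0]
ft_force: [0.5, 0.4, -1.6]
finger_gap: 0.0078
finger_force: 59.0
t: 18.68
tcp_pos: [0.5555, 0.1638, 0.2242]
orientation: [-180.0, 0.0, 174.0]
ft_force: [0.4, 0.2, -2.8]
finger_gap: 0.0079
finger_force: 59.0
t: 19.68
tcp_pos: [0.5622, 0.0923, 0.2242]
orientation: [-180.0, -0.0, 174.0]
ft_force: [-0.1, 0.7, -2.3]
finger_gap: 0.0078
finger_force: 59.0
[0.56257429 0.09052981 0.2240523 ] [-0.29538549 -0.03790392 -0.00452247] [0.56992116 0.15913749 0.2131523 ] [255. 177.]
scene blob [254.83985765 177.61921708] 281 [0.5681 0.1623 0.2132]
```

```bash
python3 -m creep '[[-2,-10,0,0],[-2,-10,0,0],[-2,-10,0,0],[-2,-10,0,0],[-2,-10,0,0],[-2,-10,0,0],[-2,-10,0,0],[-2,-10,0,0]]' && python3 -m creep '[[-2,-10,0,0],[-2,-9,0,0],[-2,-8,0,0],[-2,-7,0,0],[-1,-6,0,0],[-1,-5,0,0],[-1,-4,0,0],[-1,-3,0,0]]' && python3 -m creep '[[0,-2,0,0],[0,-1,0,0],[1.2,0,0,1],[2.4,0,0,2],[3.6,0.1,0,3],[4.8,0.2,0,4],[4.8,0.2,0,4],[4.8,0.2,0,4]]' && python3 -m creep '[[4.8,0.2,0,4],[4.8,0.2,0,4],[4.8,0.2,0,4],[4.8,0.2,0,4],[4.8,0.2,0,4],[4.8,0.2,0,4],[4.8,0.2,0,4],[4.8,0.2,0,4]]';  python3 - <<'E'
from h import *
im=optics.get_image('scene'); o=get_obs(); p=o['tcp_pos']; r=R.from_euler('xyz',o['orientation'],degrees=True)
c=p+r.apply([0,.069,0]); c[2]=p[2]-.0454+.0345; print(p,o['torque'],c,px('scene',c)); blob('scene',im,px('scene',c),c[2],25)
E
```

```text
t: 20.72
tcp_pos: [0.5698, 0.0112, 0.2243]
orientation: [-180.0, -0.0, 174.0]
ft_force: [0.6, 0.4, -2.8]
finger_gap: 0.008
finger_force: 59.0
t: 21.72
tcp_pos: [0.5762, -0.0413, 0.2243]
orientation: [-180.0, -0.0, 174.0]
ft_force: [0.2, 0.6, -2.3]
finger_gap: 0.008
finger_force: 59.0
t: 22.72
tcp_pos: [0.5547, -0.0383, 0.2243]
orientation: [-180.0, -0.0, 155.8]
ft_force: [0.5, 0.1, -1.9]
finger_gap: 0.008
finger_force: 59.0
t: 23.72
tcp_pos: [0.5258, -0.0135, 0.2244]
orientation: [-180.0, -0.0, 123.8]
ft_force: [-1.2, -0.9, -1.6]
finger_gap: 0.008
finger_force: 59.0
[ 0.52544917 -0.01287138  0.22442997] [-0.05451781  0.27333937  0.00425466] [0.58281049 0.02547805 0.21352997] [289. 157.]
scene blob [288.4        157.18571429] 210 [0.5822 0.027  0.2135]
```

```bash
python3 -m creep '[[4.8,0.2,0,4],[4.8,0.2,0,4],[4.8,0.2,0,4],[4.8,0.2,0,4],[4.8,0.2,0,4],[4.8,0.2,0,4],[3.6,0.1,0,3],[3.6,0.1,0,3]]' && python3 -m creep '[[2.4,0,0,2],[1.2,0,0,1],[1.2,0,0,1],[0,0,0,0],[0,0,0,0],[0,0,0,0],[0,0,0,0],[0,0,0,0]]';  python3 - <<'E'
from h import *
im=optics.get_image('scene'); t=optics.get_image('top'); o=get_obs(); p=o['tcp_pos']; r=R.from_euler('xyz',o['orientation'],degrees=True)
c=p+r.apply([0,.069,0]); c[2]=p[2]-.0454+.0345; print(p,o['torque'],c,px('scene',c)); blob('scene',im,px('scene',c),c[2],25); blob('top',t,px('top',c),c[2],25)
for k in('scene','top'):find(k,'small_dish',2);find(k,'small_dish_ear_a',3)
cv2.imwrite('pics/end.png',np.hstack([cv2.resize(im[90:250,210:370],(400,400)),cv2.resize(t[110:270,210:370],(400,400))]))
E
```

```text
t: 24.78
tcp_pos: [0.5146, 0.0202, 0.2243]
orientation: [-180.0, -0.0, 93.9]
ft_force: [-0.1, -0.4, -2.9]
finger_gap: 0.0082
finger_force: 59.0
t: 25.78
tcp_pos: [0.5146, 0.0246, 0.2243]
orientation: [-180.0, 0.0, 90.0]
ft_force: [-0.7, 0.6, -1.8]
finger_gap: 0.008
finger_force: 59.0
[0.51456162 0.02460894 0.22424417] [ 0.01952586  0.14168174 -0.01382472] [0.58356162 0.02462483 0.21334417] [289. 157.]
scene blob [288.13793103 157.04926108] 203 [0.5835 0.0266 0.2133]
scene small_dish 0.6 [0.5784 0.0265 0.1741] [290. 170.]
scene small_dish_ear_a 0.91 [0.651  0.0233 0.2382] [271. 141.]
scene small_dish_ear_a 0.59 [0.5159 0.0215 0.2357] [308. 156.]
top small_dish 0.85 [0.5814 0.0206 0.1728] [289. 187.]
top small_dish_ear_a 0.73 [0.6521 0.0238 0.2396] [287. 158.]
```

View pics/end.png

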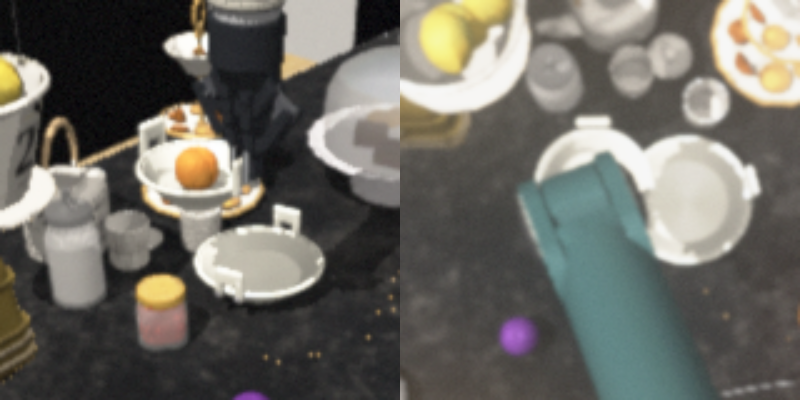

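The dish is held level with its underside at about 0.175 m. The free ear points straight ahead at (0.651,0.023) and the mandarin is centred (scene crop 197,168). Everything else in view stands where it was.

```bash
python3 -c "
from bench import workorder
print(workorder.finish_job())"
```

```text
the job is handed in; nothing more can be done
None
```

The job is handed in at about 26 s: the mandarin sits in the middle of the small dish, which I hold level by its near ear about 17.5 cm above the counter, free ear pointing straight across; I did not see the verdict.

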